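# Pack the bottle-ship repair kit

### The arm

A 7-joint arm with a two-finger parallel gripper is mounted at the origin on the work surface. World frame = base frame: x ahead of the robot, y to its left, z up, the work surface at z = 0. Lengths are in m, angles in degrees, forces in N, time in s.
With the tool pointing down it reaches from about 0.375 to 0.925 m from the base axis. Payload 3.1 kg.
Tool frame: the origin (TCP) lies at the very end of the fingers, on their centre line; the grasp point (between the pads) lies 19 mm behind it; z points along the fingers, y is the line along which they close (so a half turn about z gives the same grasp; the last joint's range is limited). The gripper opens to 85 mm and grips with 20 to 120 N. Pads are 22 mm wide; open, the fingers measure 114 mm over their backs; the gripper's body (76 mm by 85 mm) begins 54 mm behind the grasp point. The pads swing forward as they close: fully open they stand 13 mm farther back than shut.
Start: joints at [70.829, 21.939, 2.515, 91.553, -1.026, 66.532, -2.859], TCP at [0.153, -0.632, 0.231] pointing down, gripper open.
Joint ranges: [-149.38, 149.38], [-23.57, 123.04], [-84.95, 90], [0, 143.3], [-89.99, 269.99], [3.08, 112.72], [-163.45, 163.45]. Speed limits (degrees/s): [159.86, 159.86, 180, 180, 180, 180, 180].

### API

Orientations are given as [roll, pitch, yaw] about the fixed x, y, z axes, in that order (R = Rz(yaw) Ry(pitch) Rx(roll)).
In Python, from workcell import bot gives the robot as it stands. The module is installed in compiled form; this text tells all that it offers.
- The arm moves only by the tool move_arm, never from a script. Its argument "plan" is a list of rows, each an object of numbers: "jaw": the closure, from 0 (fully open) to 1 (shut); "tx", "ty", "tz": the shift along the world's x, y, z scaled (see below); "wx", "wy", "wz": the turn, a rotation vector about the world's x, y, z scaled (see below). A call has exactly 8 rows; each row shifts and turns the commanded pose from where the row before left it; what a row does not reach is not made up. The controller multiplies each number of a shift by 20 cm and each number of a turn by 45 degrees. A row lasts 1/8 s, in which the tool goes at most 62.5 mm and 10.7 degrees, less where a joint would pass 70% of its speed; a pose out of reach is approached as far as the arm can. A call with a number of a shift or a turn outside -1 to 1 is refused whole. A call with a gripper value outside its range is refused whole. The fingers move at their own pace and stop on an object; "grip_force" is the grip in N (left out, the last holds). Time passes only in rows, so rows that do not move let the fingers close, or fill a call up. It gives the time, the measured TCP pose, the force, the opening and the grip force at its end, in the units of the state.
- bot.state(): the state, without advancing time (a new reading comes with each control period).
- bot.snapshot(name): name is "scene" or "side" or "wrist"; returns a dict with "pixels" (480x640x3 uint8, red, green, blue), "camera_matrix" (3x3 intrinsics, pixels), "R" (3x3) and "t" (3): a world point X has camera coordinates R X + t; the wrist camera has in their place "mount" (4x4, takes a point from camera to tool coordinates, whose origin is the TCP and whose axes are the flange's). Camera axes: x right, y down, z forward; pixel columns grow to the right and rows downward; lengths in m; the calibration is good to about 2 mm. The wrist camera is an equidistant fisheye: a pixel r from the principal point sees the ray r / f radians off the axis. A picture is of the moment at which its call begins: read the wrist's pose just before it. There is no depth.
- bot.hand_in(): hands the job in; it is judged then, once.
The state is a dict: "time": time; "qpos": joint angles; "joint_velocities": joint speeds; "effort": joint torques, N m; "ee_pos": TCP position; "orientation": TCP orientation; "wrist_force": force on the tool from outside, world axes, zero at the start; "wrist_torque": the same for the moment, N m; "width": finger opening in m; "finger_force": force on a finger pad.
Only numpy, scipy, OpenCV 4.12 (cv2) and the standard library are available. Lean on these libraries where they do the work, as an engineer would, in place of code of your own. Each camera call takes 0.05 s, during which the arm holds its last target. There are 200 camera calls.

### The job

Pack the repair kit into the wooden caddy: lay the long walnut keel strip flat in the plain undivided pan and stand one of the two small corks in each half of the divided pan; then, last of all, stand the tall chipped porcelain lighthouse upright inside the ring of the third pan. Leave the short walnut strip, the one big cork and the squat square porcelain beacon where they are.

Things in the scene. Friction and masses are not known exactly. Their poses are not given: they have to be found in the camera images.
- keel_strip: long walnut keel strip lying flat, 100 x 14 x 14 mm, about 30 g. Origin: centre of its underside; x along its length, z up.
- cork_a: small cork stopper standing on the zinc, 26 mm across at the foot, 25 mm at the top, 28 mm tall, about 12 g; one of two alike, either may go in either half. Origin: centre of its underside, z up along its axis.
- cork_b: small cork stopper standing on the zinc, 26 mm across at the foot, 25 mm at the top, 28 mm tall, about 12 g; one of two alike, either may go in either half. Origin: centre of its underside, z up along its axis.
- lighthouse: white porcelain lighthouse model standing upright, 77 mm tall, about 60 g: foot 36 mm across and 7 mm high, straight round tower 24 mm across from 8 to 53 mm height, gallery 29 mm across at 54 to 58 mm with a chip, lantern with roof above. Origin: centre of its underside, z up along its axis.
- short_strip: look-alike, to be left: short walnut strip lying flat, 60 x 14 x 14 mm. Origin: centre of its underside; x along its length.
- big_cork: look-alike, to be left: big cork stopper standing, 40 mm across, 42 mm tall. Origin: centre of its underside.
- beacon: look-alike, to be left: squat white porcelain beacon standing, 43 mm tall, square: foot 42 x 42 mm, gallery 36 x 36 mm. Origin: centre of its underside.
- plain_pan: fixed aluminium pan, 132 x 70 x 12 mm outside, walls and floor 3 mm; one of three side by side, in any order, in a low wooden caddy with 17 mm rims. Origin: centre of its underside, 6 mm above the table; x along its length, z up. Plain and undivided, 126 x 64 mm inside: for the keel strip, lengthwise.
- divided_pan: fixed aluminium pan, 132 x 70 x 12 mm outside, walls and floor 3 mm; one of three side by side, in any order, in a low wooden caddy with 17 mm rims. Origin: centre of its underside, 6 mm above the table; x along its length, z up. A dark steel cross wall 3 mm thick at x = 0, level with the rim, makes two cells, 61 x 64 mm each, centred at x = +32 and -32 mm, y = 0: one cork in each.
- ring_pan: fixed aluminium pan, 132 x 70 x 12 mm outside, walls and floor 3 mm; one of three side by side, in any order, in a low wooden caddy with 17 mm rims. Origin: centre of its underside, 6 mm above the table; x along its length, z up. A dark steel ring stands on its floor at the centre, 58 mm across inside, 64 mm outside, level with the rim: for the lighthouse, inside the ring.

How it is judged (in metres and radians):
On the way, in this order (a step that is already met when the one before it is completed fails the run):
1. the keel strip lies in the plain pan and a small cork stands in each half of the divided pan (x of keel_strip in the frame of plain_pan between -0.018 and 0.018 m and y of keel_strip in the frame of plain_pan between -0.027 and 0.027 m and z of keel_strip in the frame of plain_pan between -0.002 and 0.008 m and angle between keel_strip's own z axis and vertical below 0.15 rad and ((x of cork_a in the frame of divided_pan between 0.0123 and 0.0523 m and y of cork_a in the frame of divided_pan between -0.021 and 0.021 m and z of cork_a in the frame of divided_pan between -0.002 and 0.008 m and angle between each of cork_a, cork_b's own z axis and vertical below 0.15 rad and x of cork_b in the frame of divided_pan between -0.0523 and -0.0123 m and y of cork_b in the frame of divided_pan between -0.021 and 0.021 m and z of cork_b in the frame of divided_pan between -0.002 and 0.008 m) or (x of cork_a in the frame of divided_pan between -0.0523 and -0.0123 m and y of cork_a in the frame of divided_pan between -0.021 and 0.021 m and z of cork_a in the frame of divided_pan between -0.002 and 0.008 m and angle between each of cork_a, cork_b's own z axis and vertical below 0.15 rad and x of cork_b in the frame of divided_pan between 0.0123 and 0.0523 m and y of cork_b in the frame of divided_pan between -0.021 and 0.021 m and z of cork_b in the frame of divided_pan between -0.002 and 0.008 m))), for 0.2 s.
2. then the lighthouse stands inside the ring (horizontal distance between lighthouse and ring_pan below 0.013 m and z of lighthouse in the frame of ring_pan between -0.002 and 0.008 m and angle between lighthouse's own z axis and vertical below 0.12 rad), for 0.2 s.
At the end, for the whole second after the job is handed in: Keel strip flat in the plain pan (centre within 18 mm along, 27 mm across), a small cork upright in each cell of the divided pan (within 20 mm of its centre), lighthouse upright inside the ring (within 13 mm), all at rest; short strip, big cork and beacon within 30 mm of their starts (all of step 1 and all of step 2 and distance of each of short_strip, big_cork, beacon from where it was at the start of the episode below 0.03 m and linear speed of each of keel_strip, lighthouse, cork_a, cork_b below 0.02 m/s and angular speed of each of keel_strip, lighthouse, cork_a, cork_b below 0.3 rad/s); the robot touches nothing.
It fails at once if the short strip is taken or pushed away (more than 30 mm) (distance of short_strip from where it was at the start of the episode above 0.03 m).
It fails at once if the big cork is taken or pushed away (more than 30 mm) (distance of big_cork from where it was at the start of the episode above 0.03 m).
It fails at once if the beacon is taken or pushed away (more than 30 mm) (distance of beacon from where it was at the start of the episode above 0.03 m).
It also fails if it takes over 120 s, if anything falls off the work surface, if the arm or the gripper's body presses on something with over 40 N, if the wrist force passes 120 N, or if a joint passes its speed limit or range.

## Working session

There is one attempt and no reset: what is moved stays moved. The work goes in short steps, Python scripts to look and compute and a tool call to move; the robot and the scene stay as the last step left them, time stands still between calls to the robot, and variables do not carry over. Pictures are saved under pics/ and viewed, at most 14 in all, crops included, and the job is handed in when it is done.

Besides the shell and the picture viewer there is one more tool, called after ">>>" by a JSON object that holds its "method" and its "body", one argument or row to a line. move_arm: Moves the arm, as the interface text tells. Shifts and turns lie within -1 to 1; 1 stands for 20 cm of shift or 45 degrees of turn. Its arguments: {"type":"object","properties":{"plan":{"type":"array"},"grip_force":{"type":"number"}},"required":["plan"]}

```bash
mkdir -p pics
python3 - <<'E'
from workcell import bot
import cv2, numpy as np
s=bot.state(); print(s)
for n in ["scene","side","wrist"]:
    d=bot.snapshot(n); cv2.imwrite(f"pics/{n}0.png",d["pixels"][:,:,::-1])
    print(n,{k:np.round(v,4).tolist() for k,v in d.items() if k!="pixels"})
E
```

```text
{'time': 0.0, 'qpos': array([70.82790783, 21.99243213,  2.51053468, 91.65071614, -1.02428944,
       66.53048234, -2.85928867]), 'joint_velocities': array([-0.0425454 , -0.00551369,  0.07157721,  0.02461911,  0.00699104,
       -0.01496908,  0.02741393]), 'effort': array([-2.67252208e-04, -4.33461785e+01,  1.02433898e+00, -2.49513048e+01,
        1.06659430e-02,  1.14757029e-02,  1.40327933e-05]), 'ee_pos': array([ 0.15226962, -0.63093382,  0.22986824]), 'orientation': array([-1.79849099e+02,  8.97077771e-03,  1.35743042e+01]), 'wrist_force': array([-0.66976323,  0.0413139 , -0.37214144]), 'wrist_torque': array([ 0.01045584,  0.01636795, -0.00594676]), 'finger_force': 0.0, 'width': 0.08560795316386897}
scene {'camera_matrix': [[462.4135, 0.0, 315.4009], [0.0, 462.4135, 236.7504], [0.0, 0.0, 1.0]], 'R': [[-0.5494, 0.8356, -0.0001], [0.5523, 0.3631, -0.7504], [-0.627, -0.4123, -0.661]], 't': [0.2952, -0.2527, 1.2504]}
side {'camera_matrix': [[459.3619, 0.0, 319.8447], [0.0, 459.3619, 235.6748], [0.0, 0.0, 1.0]], 'R': [[0.9864, -0.1627, 0.025], [-0.0693, -0.5483, -0.8334], [0.1493, 0.8203, -0.5521]], 't': [-0.5271, 0.0505, 1.0041]}
wrist {'camera_matrix': [[371.6483, 0.0, 318.6269], [0.0, 371.6483, 231.7343], [0.0, 0.0, 1.0]], 'mount': [[-0.0006, -0.9502, -0.3117, 0.0798], [1.0, -0.0003, -0.0009, 0.0005], [0.0007, -0.3117, 0.9502, -0.1421], [0.0, 0.0, 0.0, 1.0]]}
```

View pics/scene0.png

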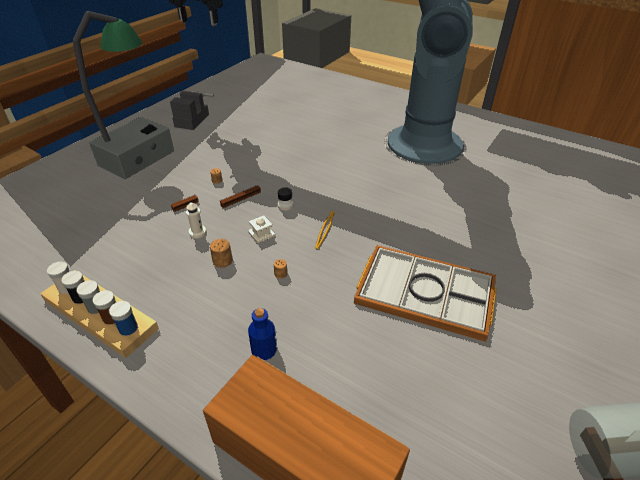

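View pics/side0.png

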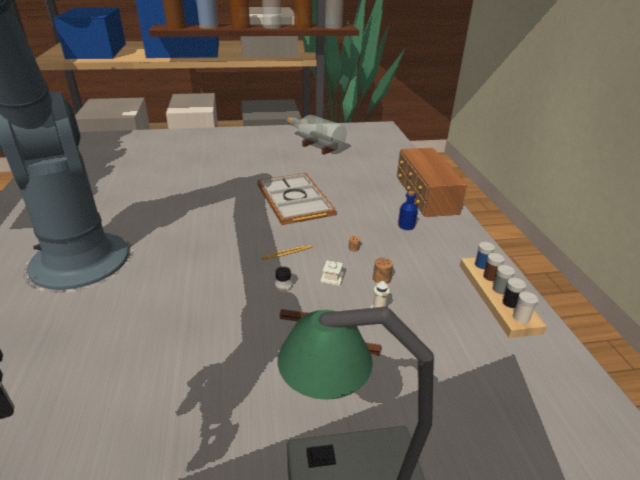

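The scene view shows the plain pan at about (387,275), the ring at (427,287) and the divided pan at (468,295). The small corks are at (216,176) and (281,268), the keel strip at (240,196), and the lighthouse foot at (198,236). To be left: short strip (185,203), beacon (262,232), big cork (221,255). The side view agrees, though the lamp hides part of it.

```bash
cat > h.py <<'E'
from workcell import bot
import cv2, numpy as np
from scipy.spatial.transform import Rotation as Rn
def cast(d,uv,h):
    K,R,t=d["camera_matrix"],d["R"],d["t"]
    ray=R.T@np.linalg.inv(K)@np.array([uv[0],uv[1],1.]); c=-R.T@t
    return c+ray*(h-c[2])/ray[2]
def wpose(s):
    T=np.eye(4); T[:3,:3]=Rn.from_euler("xyz",s["orientation"],degrees=True).as_matrix(); T[:3,3]=s["ee_pos"]; return T
def wcast(d,T,uv,h):
    K=d["camera_matrix"]; p=np.array([uv[0]-K[0,2],uv[1]-K[1,2]])/K[0,0]; r=np.hypot(*p)
    ray=np.array([*(p/max(r,1e-9)*np.sin(r)),np.cos(r)])
    M=T@d["mount"]; c=M[:3,3]; ray=M[:3,:3]@ray
    return c+ray*(h-c[2])/ray[2]
def wproj(d,T,X):
    M=np.linalg.inv(T@d["mount"]); p=(M@np.append(X,1))[:3]; a=np.arctan2(np.hypot(p[0],p[1]),p[2])
    return d["camera_matrix"][:2,2]+d["camera_matrix"][0,0]*a*p[:2]/np.hypot(p[0],p[1])
E
python3 - <<'E'
from h import *
d=bot.snapshot("scene"); im=d["pixels"]
P=dict(cork1=(216,182,0),cork2=(281,274,0),keelL=(222,203,.007),keelR=(260,189,.007),light=(198,236,0),short=(185,204,.007),beacon=(262,237,0),big=(221,262,0),jar=(286,205,0),brL=(222,201,.014),cadTL=(376,248,.017),cadTR=(496,273,.017),cadBR=(487,337,.017),cadBL=(357,298,.017),ring=(427,287,.018))
for k,(u,v,h) in P.items(): 
    p=cast(d,(u,v),h); print(k,np.round(p,3),round(np.hypot(p[0],p[1]),3))
hsv=cv2.cvtColor(im,cv2.COLOR_RGB2HSV)
for u,v in [(216,176),(281,268),(240,196),(185,203),(370,270),(425,320)]: print((u,v),hsv[v,u])
cv2.imwrite("pics/s1.png",cv2.resize(im[140:360,150:510,::-1],None,fx=2.2,fy=2.2,interpolation=cv2.INTER_CUBIC))
E
```

```text
cork1 [ 0.446 -0.346  0.   ] 0.565
cork2 [ 0.608 -0.032  0.   ] 0.608
keelL [ 0.508 -0.271  0.007] 0.575
keelR [ 0.418 -0.233  0.007] 0.479
light [ 0.614 -0.243  0.   ] 0.66
short [ 0.556 -0.337  0.007] 0.65
beacon [ 0.543 -0.129  0.   ] 0.558
big [ 0.646 -0.15   0.   ] 0.663
jar [ 0.427 -0.152  0.   ] 0.454
brL [ 0.509 -0.269  0.014] 0.575
cadTL [0.46  0.092 0.017] 0.469
cadTR [0.398 0.311 0.017] 0.505
cadBR [0.551 0.343 0.017] 0.649
cadBL [0.594 0.125 0.017] 0.607
ring [0.503 0.218 0.018] 0.548
(216, 176) [ 16 158  92]
(281, 268) [ 15 160 137]
(240, 196) [ 11 191  72]
(185, 203) [  5 149  29]
(370, 270) [ 28  22 222]
(425, 320) [ 14 190  90]
```

View pics/s1.png

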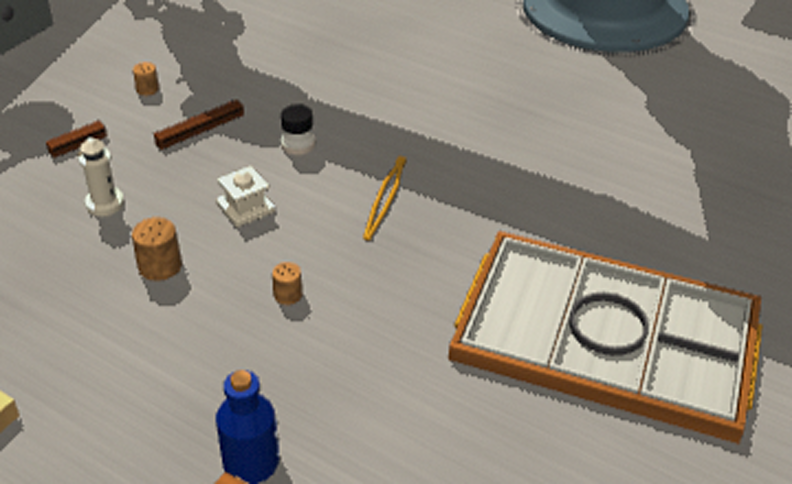

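View pics/wrist0.png

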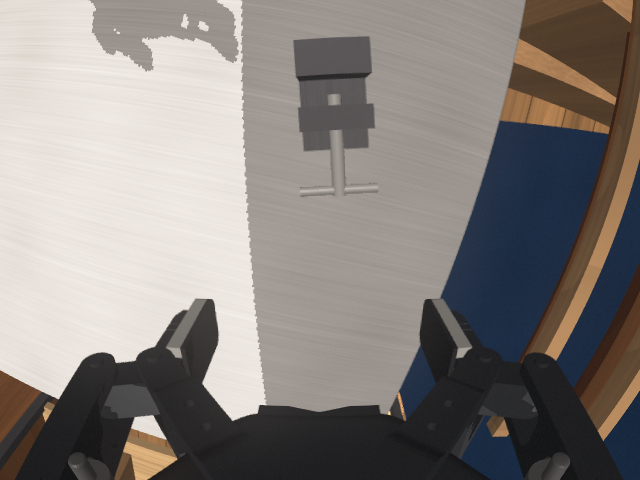

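The crop confirms the layout: pans plain, ring, divided, running left to right. The wrist view shows the free zinc under the start pose. I'll move above the parts and look from close by.

>>> {"method": "move_arm", "body": {
  "plan": [
    {"jaw": 0, "tx": 0.16, "ty": 0.19, "tz": 0, "wx": 0, "wy": 0, "wz": -0.1},
    {"jaw": 0, "tx": 0.16, "ty": 0.19, "tz": 0, "wx": 0, "wy": 0, "wz": -0.1},
    {"jaw": 0, "tx": 0.16, "ty": 0.19, "tz": 0, "wx": 0, "wy": 0, "wz": -0.1},
    {"jaw": 0, "tx": 0.16, "ty": 0.19, "tz": 0, "wx": 0, "wy": 0, "wz": -0.1},
    {"jaw": 0, "tx": 0.16, "ty": 0.19, "tz": 0, "wx": 0, "wy": 0, "wz": -0.1},
    {"jaw": 0, "tx": 0.16, "ty": 0.19, "tz": 0, "wx": 0, "wy": 0, "wz": -0.1},
    {"jaw": 0, "tx": 0.16, "ty": 0.19, "tz": 0, "wx": 0, "wy": 0, "wz": -0.1},
    {"jaw": 0, "tx": 0.16, "ty": 0.19, "tz": 0, "wx": 0, "wy": 0, "wz": -0.1}
  ],
  "grip_force": 30
}}

```text
time: 1.2
ee_pos: [0.4092, -0.3265, 0.2312]
orientation: [180.0, -0.0, -22.6]
wrist_force: [-0.1, -0.6, -0.8]
width: 0.0854
finger_force: 0.0
```

>>> {"method": "move_arm", "body": {
  "plan": [
    {"jaw": 0, "tx": 0.15, "ty": 0.17, "tz": 0.04, "wx": 0, "wy": 0, "wz": 0},
    {"jaw": 0, "tx": 0.16, "ty": 0.17, "tz": 0.04, "wx": 0, "wy": 0, "wz": 0},
    {"jaw": 0.5, "tx": 0, "ty": 0, "tz": 0, "wx": 0, "wy": 0, "wz": 0},
    {"jaw": 0.5, "tx": 0, "ty": 0, "tz": 0, "wx": 0, "wy": 0, "wz": 0},
    {"jaw": 0.5, "tx": 0, "ty": 0, "tz": 0, "wx": 0, "wy": 0, "wz": 0},
    {"jaw": 0.5, "tx": 0, "ty": 0, "tz": 0, "wx": 0, "wy": 0, "wz": 0},
    {"jaw": 0.5, "tx": 0, "ty": 0, "tz": 0, "wx": 0, "wy": 0, "wz": 0},
    {"jaw": 0.5, "tx": 0, "ty": 0, "tz": 0, "wx": 0, "wy": 0, "wz": 0}
  ]
}}

```text
time: 2.2
ee_pos: [0.4703, -0.2602, 0.2472]
orientation: [-180.0, 0.0, -22.5]
wrist_force: [0.5, -0.2, -0.2]
width: 0.0428
finger_force: 0.0
```

Run:
```python
from h import *
s=bot.state(); d=bot.snapshot("wrist"); T=wpose(s); print(s["ee_pos"],s["orientation"],s["width"])
cv2.imwrite("pics/w1.png",d["pixels"][:,:,::-1]); np.savez("w1.npz",T=T,**d)
```

```text
[ 0.47028372 -0.26017223  0.24724278] [-1.79999644e+02  1.02301772e-03 -2.24713380e+01] 0.04282699886797756
```

View pics/w1.png

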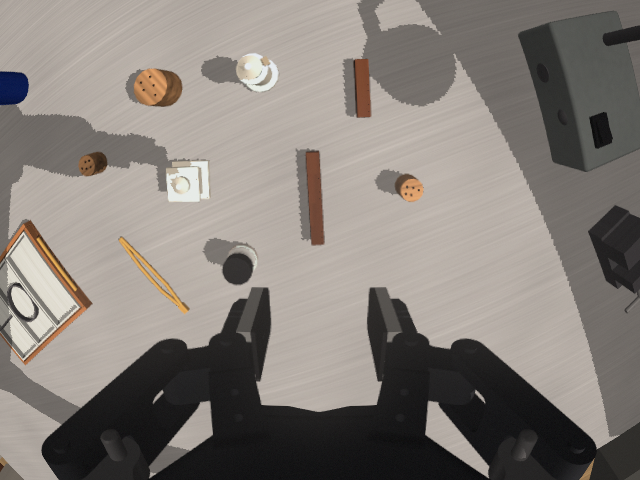

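The wrist picture shows the keel strip at (315,197), small corks at (410,188) and (92,163), the lighthouse at (258,72), the short strip at (362,88), the beacon at (187,182) and the big cork at (152,87). Now I'll measure these with masks.

```bash
cat >> h.py <<'E'
def blob(im,lo,hi,uv,minA=60):
    "contour of the mask component nearest to uv"
    m=cv2.morphologyEx(cv2.inRange(cv2.cvtColor(im,cv2.COLOR_RGB2HSV),np.array(lo),np.array(hi)),cv2.MORPH_CLOSE,np.ones((5,5)))
    cs=[c for c in cv2.findContours(m,cv2.RETR_EXTERNAL,cv2.CHAIN_APPROX_NONE)[0] if cv2.contourArea(c)>minA]
    return min(cs,key=lambda c:-cv2.pointPolygonTest(c,tuple(map(float,uv)),True))[:,0,:]
def rect(P):
    (c,sz,a)=cv2.minAreaRect((P[:,:2]*1000).astype(np.float32)); 
    if sz[0]<sz[1]: sz=sz[::-1]; a+=90
    return np.round(c,1),np.round(sz,1),round((a+90)%180-90,1)
E
python3 - <<'E'
from h import *
d=np.load("w1.npz"); T=d["T"]; im=d["pixels"]; hsv=cv2.cvtColor(im,cv2.COLOR_RGB2HSV)
for uv in [(315,197),(362,88),(410,182),(92,158),(258,66),(268,85),(300,150)]: print(uv,hsv[uv[1],uv[0]])
for n,uv in [("keel",(315,197)),("short",(362,88))]:
    c=blob(im,(0,90,30),(12,255,200),uv); print(n,rect(np.array([wcast(d,T,p,.014) for p in c])))
for n,uv in [("cork1",(410,188)),("cork2",(92,163)),("big",(152,87))]:
    c=blob(im,(5,90,30),(20,255,255),uv); b=cv2.boundingRect(c)
    h=.042 if n=="big" else .028
    print(n,b,np.round([wcast(d,T,p,h)[:2] for p in (uv,)],4), rect(np.array([wcast(d,T,p,h*.5) for p in c])))
# foot/gallery of the lighthouse
print("light roof",wcast(d,T,(253,66),.058),"foot",wcast(d,T,(263,76),.007))
E
```

```text
(315, 197) [  8 130 114]
(362, 88) [  9 150 124]
(410, 182) [ 14 127 200]
(92, 158) [ 14 134  84]
(258, 66) [ 42  11 234]
(268, 85) [ 68   4 235]
(300, 150) [ 15  21 122]
keel (array([ 464.9, -253.7]), array([99.2, 13.3]), -19.5)
short (array([ 553. , -341.4]), array([58.4, 14.2]), -19.8)
cork1 (396, 175, 27, 27) [[ 0.4422 -0.3487]] (array([ 439. , -350.2]), array([32. , 23.3]), 24.8)
cork2 (78, 152, 29, 24) [[ 0.6052 -0.0438]] (array([607.2, -33.6]), array([42.5, 24.4]), 78.6)
big (134, 69, 48, 37) [[ 0.6386 -0.154 ]] (array([ 641.7, -150.8]), array([55.8, 38.5]), 61.8)
light roof [ 0.60727562 -0.25483535  0.058     ] foot [ 0.60289955 -0.25447818  0.007     ]
```

Keel strip: 99 x 13 mm measured, centre (0.465, -0.254), yaw -19.5. That matches the given size, so I'll grasp it.

>>> {"method": "move_arm", "body": {
  "plan": [
    {"jaw": 0.5, "tx": -0.026, "ty": 0.032, "tz": -0.18, "wx": 0, "wy": 0, "wz": 0.066},
    {"jaw": 0.5, "tx": 0, "ty": 0, "tz": -0.18, "wx": 0, "wy": 0, "wz": 0},
    {"jaw": 0.5, "tx": 0, "ty": 0, "tz": -0.18, "wx": 0, "wy": 0, "wz": 0},
    {"jaw": 0.5, "tx": 0, "ty": 0, "tz": -0.18, "wx": 0, "wy": 0, "wz": 0},
    {"jaw": 0.5, "tx": 0, "ty": 0, "tz": -0.18, "wx": 0, "wy": 0, "wz": 0},
    {"jaw": 0.5, "tx": 0, "ty": 0, "tz": -0.18, "wx": 0, "wy": 0, "wz": 0},
    {"jaw": 0.5, "tx": 0, "ty": 0, "tz": -0.1, "wx": 0, "wy": 0, "wz": 0},
    {"jaw": 0.5, "tx": 0, "ty": 0, "tz": -0.04, "wx": 0, "wy": 0, "wz": 0}
  ]
}}

```text
time: 3.25
ee_pos: [0.4645, -0.253, 0.0019]
orientation: [-180.0, 0.1, -19.5]
wrist_force: [-0.2, 0.1, -1.4]
width: 0.0426
finger_force: 0.0
```

>>> {"method": "move_arm", "body": {
  "plan": [
    {"jaw": 0.95},
    {"jaw": 0.95},
    {"jaw": 0.95},
    {"jaw": 0.95},
    {"jaw": 0.95},
    {"jaw": 0.95},
    {"jaw": 0.95},
    {"jaw": 0.95}
  ],
  "grip_force": 40
}}

```text
$.plan[0]: bad value
```

>>> {"method": "move_arm", "body": {
  "plan": [
    {"jaw": 0.95, "tx": 0, "ty": 0, "tz": 0.01, "wx": 0, "wy": 0, "wz": 0},
    {"jaw": 0.95, "tx": 0, "ty": 0, "tz": 0, "wx": 0, "wy": 0, "wz": 0},
    {"jaw": 0.95, "tx": 0, "ty": 0, "tz": 0, "wx": 0, "wy": 0, "wz": 0},
    {"jaw": 0.95, "tx": 0, "ty": 0, "tz": 0, "wx": 0, "wy": 0, "wz": 0},
    {"jaw": 0.95, "tx": 0, "ty": 0, "tz": 0, "wx": 0, "wy": 0, "wz": 0},
    {"jaw": 0.95, "tx": 0, "ty": 0, "tz": 0, "wx": 0, "wy": 0, "wz": 0},
    {"jaw": 0.95, "tx": 0, "ty": 0, "tz": 0.1, "wx": 0, "wy": 0, "wz": 0},
    {"jaw": 0.95, "tx": 0, "ty": 0, "tz": 0.2, "wx": 0, "wy": 0, "wz": 0}
  ],
  "grip_force": 40
}}

```text
time: 4.25
ee_pos: [0.4631, -0.2524, 0.064]
orientation: [-180.0, 0.3, -19.5]
wrist_force: [0.2, -0.9, -0.5]
width: 0.0123
finger_force: 41.2
```

>>> {"method": "move_arm", "body": {
  "plan": [
    {"jaw": 0.95, "tx": 0.02, "ty": 0.2, "tz": 0.18, "wx": 0, "wy": 0, "wz": 0.096},
    {"jaw": 0.95, "tx": 0.02, "ty": 0.22, "tz": 0.18, "wx": 0, "wy": 0, "wz": 0.096},
    {"jaw": 0.95, "tx": 0.02, "ty": 0.23, "tz": 0.18, "wx": 0, "wy": 0, "wz": 0.096},
    {"jaw": 0.95, "tx": 0.02, "ty": 0.23, "tz": 0.18, "wx": 0, "wy": 0, "wz": 0.096},
    {"jaw": 0.95, "tx": 0.03, "ty": 0.24, "tz": 0.18, "wx": 0, "wy": 0, "wz": 0.096},
    {"jaw": 0.95, "tx": 0.03, "ty": 0.24, "tz": 0, "wx": 0, "wy": 0, "wz": 0.096},
    {"jaw": 0.95, "tx": 0.03, "ty": 0.25, "tz": 0, "wx": 0, "wy": 0, "wz": 0.096},
    {"jaw": 0.95, "tx": 0.02, "ty": 0.25, "tz": 0, "wx": 0, "wy": 0, "wz": 0.096}
  ]
}}

```text
time: 5.25
ee_pos: [0.503, 0.1198, 0.2452]
orientation: [180.0, -0.0, 15.2]
wrist_force: [1.0, 0.6, -0.7]
width: 0.0125
finger_force: 41.2
```

>>> {"method": "move_arm", "body": {
  "plan": [
    {"jaw": 0.95, "tx": 0, "ty": 0, "tz": 0, "wx": 0, "wy": 0, "wz": 0},
    {"jaw": 0.95, "tx": 0, "ty": 0, "tz": 0, "wx": 0, "wy": 0, "wz": 0},
    {"jaw": 0.95, "tx": 0, "ty": 0, "tz": 0, "wx": 0, "wy": 0, "wz": 0},
    {"jaw": 0.95, "tx": 0, "ty": 0, "tz": 0, "wx": 0, "wy": 0, "wz": 0},
    {"jaw": 0.95, "tx": 0, "ty": 0, "tz": 0, "wx": 0, "wy": 0, "wz": 0},
    {"jaw": 0.95, "tx": 0, "ty": 0, "tz": 0, "wx": 0, "wy": 0, "wz": 0},
    {"jaw": 0.95, "tx": 0, "ty": 0, "tz": 0, "wx": 0, "wy": 0, "wz": 0},
    {"jaw": 0.95, "tx": 0, "ty": 0, "tz": 0, "wx": 0, "wy": 0, "wz": 0}
  ]
}}

```text
time: 6.25
ee_pos: [0.5033, 0.1186, 0.2453]
orientation: [-180.0, -0.0, 15.1]
wrist_force: [-0.1, -0.1, 0.5]
width: 0.0124
finger_force: 41.2
```

Run:
```python
from h import *
s=bot.state(); d=bot.snapshot("wrist"); T=wpose(s); print(s["ee_pos"],s["orientation"],s["width"],s["finger_force"])
cv2.imwrite("pics/w2.png",d["pixels"][:,:,::-1]); np.savez("w2.npz",T=T,**d)
```

```text
[0.50330983 0.11862683 0.24527886] [-1.79997316e+02 -4.17479095e-03  1.51084623e+01] 0.012410713426974323 41.15492284297943
```

View pics/w2.png

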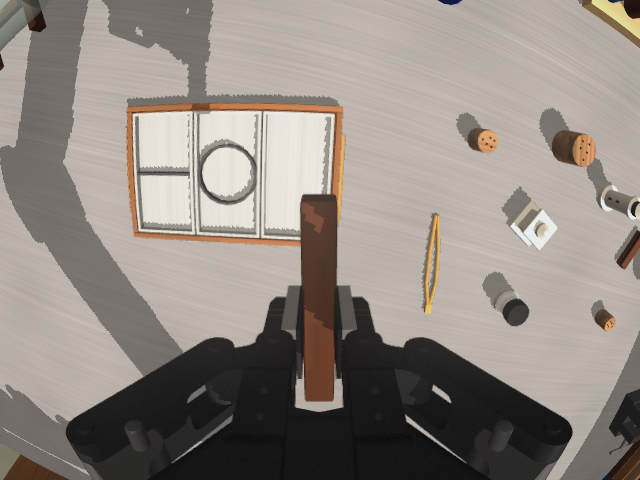

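The strip is held in line with the tool. The ring is at (228,173), the divider runs (138,173)-(190,173), and the pan boundaries are near columns 194 and 262. The plain pan is at about (298,172).

Run:
```python
from h import *
d=np.load("w2.npz"); T=d["T"]; im=d["pixels"]
g=cv2.cvtColor(im,cv2.COLOR_RGB2GRAY)
m=np.zeros_like(g); m[135:212,199:260]=(g[135:212,199:260]<95)*255
n,l,st,_=cv2.connectedComponentsWithStats(m); k=1+st[1:,4].argmax(); ys,xs=np.where(l==k)
R=np.array([wcast(d,T,(x,y),.018) for x,y in zip(xs,ys)])[:,:2]
h=cv2.convexHull((R*1000).astype(np.float32)); (c,sz,a)=cv2.fitEllipse(h); c=np.array(c)/1000; print("ring",c,sz)
# divider line
m=np.zeros_like(g); m[160:185,140:188]=(g[160:185,140:188]<95)*255; ys,xs=np.where(m); D=np.array([wcast(d,T,(x,y),.018)[:2] for x,y in zip(xs,ys)])
vx,vy,x0,y0=cv2.fitLine((D*1000).astype(np.float32),cv2.DIST_L2,0,.01,.01).ravel(); print("div mid",D.mean(0),"angle",np.degrees(np.arctan2(vy,vx)))
e=D@np.array([vx,vy]); print(e.max()-e.min(), D.min(0),D.max(0))
for n,p,h in [("TL",(127,107),.017),("TR",(341,105),.017),("BL",(134,236),.017),("w1t",(194,111),.018),("w1b",(199,236),.018),("w2t",(262,111),.018),("w2b",(260,239),.018)]: print(n,np.round(wcast(d,T,p,h)[:2],4))
# held strip ends: height of strip centre ~ TCP+7mm
for p in [(319,195),(319,401)]: print(np.round(wcast(d,T,p,.259)[:2],4))
```

```text
ring [0.49814767 0.21516229] (58.22649383544922, 58.758792877197266)
div mid [0.48473693 0.28387202] angle -77.75334
0.056157587856454916 [0.47883583 0.25732276] [0.49105791 0.31233278]
TL [0.5454 0.3421]
TR [0.5949 0.1204]
BL [0.4029 0.3113]
w1t [0.5549 0.2631]
w1b [0.4248 0.2321]
w2t [0.5697 0.194 ]
w2b [0.4394 0.1657]
[0.553  0.1315]
[0.4597 0.1063]
```

Pan x axis is at yaw 12.3, the ring centre at (0.498, 0.215), and the pitch 70 mm as it should be. So the plain pan is at about (0.513, 0.147). Lowering the strip.

>>> {"method": "move_arm", "body": {
  "plan": [
    {"jaw": 0.95, "tx": 0.04, "ty": 0.14, "tz": 0, "wx": 0, "wy": 0, "wz": -0.062},
    {"jaw": 0.95, "tx": 0, "ty": 0, "tz": -0.2, "wx": 0, "wy": 0, "wz": 0},
    {"jaw": 0.95, "tx": 0, "ty": 0, "tz": -0.2, "wx": 0, "wy": 0, "wz": 0},
    {"jaw": 0.95, "tx": 0, "ty": 0, "tz": -0.2, "wx": 0, "wy": 0, "wz": 0},
    {"jaw": 0.95, "tx": 0, "ty": 0, "tz": -0.2, "wx": 0, "wy": 0, "wz": 0},
    {"jaw": 0.95, "tx": 0, "ty": 0, "tz": -0.2, "wx": 0, "wy": 0, "wz": 0},
    {"jaw": 0.95, "tx": 0, "ty": 0, "tz": -0.08, "wx": 0, "wy": 0, "wz": 0},
    {"jaw": 0.95, "tx": 0, "ty": 0, "tz": 0, "wx": 0, "wy": 0, "wz": 0}
  ]
}}

```text
time: 7.3
ee_pos: [0.5107, 0.1464, 0.0286]
orientation: [-180.0, 0.1, 12.3]
wrist_force: [0.7, -0.2, -1.1]
width: 0.0124
finger_force: 41.2
```

>>> {"method": "move_arm", "body": {
  "plan": [
    {"jaw": 0.95, "tx": 0, "ty": 0, "tz": -0.04, "wx": 0, "wy": 0, "wz": 0},
    {"jaw": 0.95, "tx": 0, "ty": 0, "tz": -0.03, "wx": 0, "wy": 0, "wz": 0},
    {"jaw": 0.95, "tx": 0, "ty": 0, "tz": 0, "wx": 0, "wy": 0, "wz": 0},
    {"jaw": 0.95, "tx": 0, "ty": 0, "tz": 0, "wx": 0, "wy": 0, "wz": 0},
    {"jaw": 0.95, "tx": 0, "ty": 0, "tz": 0, "wx": 0, "wy": 0, "wz": 0},
    {"jaw": 0.95, "tx": 0, "ty": 0, "tz": 0, "wx": 0, "wy": 0, "wz": 0},
    {"jaw": 0.95, "tx": 0, "ty": 0, "tz": 0, "wx": 0, "wy": 0, "wz": 0},
    {"jaw": 0.95, "tx": 0, "ty": 0, "tz": 0, "wx": 0, "wy": 0, "wz": 0}
  ]
}}

```text
time: 8.3
ee_pos: [0.5115, 0.1466, 0.0156]
orientation: [180.0, -0.0, 12.3]
wrist_force: [-1.1, -0.6, 3.4]
width: 0.013
finger_force: 41.5
```

>>> {"method": "move_arm", "body": {
  "plan": [
    {"jaw": 0.72, "tx": 0, "ty": 0, "tz": 0, "wx": 0, "wy": 0, "wz": 0},
    {"jaw": 0.72, "tx": 0, "ty": 0, "tz": 0, "wx": 0, "wy": 0, "wz": 0},
    {"jaw": 0.72, "tx": 0, "ty": 0, "tz": 0, "wx": 0, "wy": 0, "wz": 0},
    {"jaw": 0.72, "tx": 0, "ty": 0, "tz": 0.05, "wx": 0, "wy": 0, "wz": 0},
    {"jaw": 0.72, "tx": 0, "ty": 0, "tz": 0.15, "wx": 0, "wy": 0, "wz": 0},
    {"jaw": 0.6, "tx": 0, "ty": 0, "tz": 0.2, "wx": 0, "wy": 0, "wz": 0},
    {"jaw": 0.5, "tx": 0, "ty": 0, "tz": 0.2, "wx": 0, "wy": 0, "wz": 0},
    {"jaw": 0.5, "tx": 0, "ty": 0, "tz": 0.2, "wx": 0, "wy": 0, "wz": 0}
  ]
}}

```text
time: 9.3
ee_pos: [0.5112, 0.1466, 0.1772]
orientation: [180.0, -0.0, 12.3]
wrist_force: [0.4, -0.8, 0.1]
width: 0.0429
finger_force: 0.0
```

Run:
```python
from h import *
s=bot.state(); d=bot.snapshot("wrist"); T=wpose(s); print(s["ee_pos"],s["orientation"],s["width"],s["finger_force"])
cv2.imwrite("pics/w3.png",d["pixels"][:,:,::-1]); np.savez("w3.npz",T=T,**d)
d2=np.load("w2.npz")
c=blob(d2["pixels"],(5,90,30),(20,255,255),(486,141)); print(cv2.boundingRect(c),wcast(d2,d2["T"],(486,140),.028))
```

```text
[0.51120667 0.14664363 0.17723654] [ 1.79998310e+02 -4.45390049e-02  1.23305947e+01] 0.042881782734683446 0.0
(468, 129, 30, 24) [ 0.60697828 -0.03151576  0.028     ]
```

View pics/w3.png

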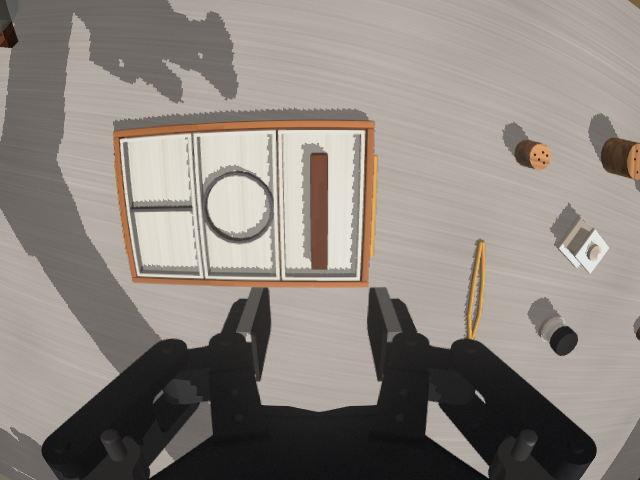

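The strip lies flat and straight in the plain pan at (320,211). Next, the small cork near (0.606, -0.036).

>>> {"method": "move_arm", "body": {
  "plan": [
    {"jaw": 0.3, "tx": 0.095, "ty": -0.183, "tz": -0.047, "wx": 0, "wy": 0, "wz": 0},
    {"jaw": 0.3, "tx": 0.095, "ty": -0.183, "tz": -0.047, "wx": 0, "wy": 0, "wz": 0},
    {"jaw": 0.3, "tx": 0.095, "ty": -0.183, "tz": -0.047, "wx": 0, "wy": 0, "wz": 0},
    {"jaw": 0.3, "tx": 0.095, "ty": -0.183, "tz": -0.047, "wx": 0, "wy": 0, "wz": 0},
    {"jaw": 0.3, "tx": 0.095, "ty": -0.183, "tz": -0.047, "wx": 0, "wy": 0, "wz": 0},
    {"jaw": 0.3, "tx": 0, "ty": 0, "tz": 0, "wx": 0, "wy": 0, "wz": 0},
    {"jaw": 0.3, "tx": 0, "ty": 0, "tz": 0, "wx": 0, "wy": 0, "wz": 0},
    {"jaw": 0.3, "tx": 0, "ty": 0, "tz": 0, "wx": 0, "wy": 0, "wz": 0}
  ]
}}

```text
time: 10.35
ee_pos: [0.6061, -0.0343, 0.1288]
orientation: [-180.0, -0.0, 12.5]
wrist_force: [-0.3, 0.2, 0.1]
width: 0.0593
finger_force: 0.0
```

```bash
cat >> h.py <<'E'
def look_cork(name):
    s=bot.state(); d=bot.snapshot("wrist"); T=wpose(s); im=d["pixels"]
    cv2.imwrite(f"pics/{name}.png",im[:,:,::-1]); np.savez(name+".npz",T=T,**d)
    u=wproj(d,T,[*s["ee_pos"][:2],.028]); m=im.copy(); m[330:]=128; c=blob(m,(5,80,30),(22,255,255),u)
    P=np.array([wcast(d,T,p,.028)[:2] for p in c]); print("tcp",s["ee_pos"],s["orientation"][2],"expect px",u,"box",cv2.boundingRect(c))
    # top face is the side nearest the lens foot in the picture's lower part: fit the circle over all, at top height
    M=(T@d["mount"])[:3,3]; print("cam",M)
    (cc,r)=cv2.minEnclosingCircle((P*1000).astype(np.float32)); print("centre@top",np.round(cc,1),"r",round(r,1),"rect",rect(np.c_[P,P[:,0]]))
E
python3 -c "
from h import *
look_cork('w4')"
```

```text
tcp [ 0.60611626 -0.0342742   0.12879987] 12.479291639938232 expect px [318.31419487 232.04142263] box (301, 204, 36, 44)
cam [ 0.68411266 -0.01766399  0.27097562]
centre@top [610.5 -33.7] r 15.5 rect (array([610.3, -33.3]), array([30.7, 23.8]), 18.4)
```

View pics/w4.png

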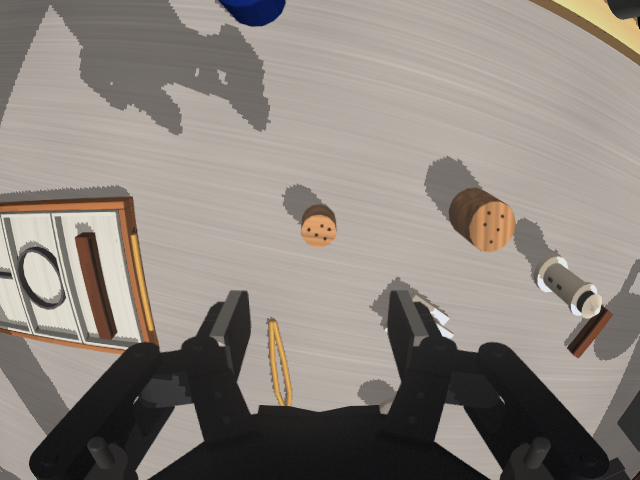

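The light cork top is centred at (318,231), and straight under the TCP would be (318,232), so the tool is over it. Descending and closing.

>>> {"method": "move_arm", "body": {
  "plan": [
    {"jaw": 0.4, "tx": 0, "ty": 0, "tz": -0.16, "wx": 0, "wy": 0, "wz": 0},
    {"jaw": 0.4, "tx": 0, "ty": 0, "tz": -0.16, "wx": 0, "wy": 0, "wz": 0},
    {"jaw": 0.4, "tx": 0, "ty": 0, "tz": -0.16, "wx": 0, "wy": 0, "wz": 0},
    {"jaw": 0.4, "tx": 0, "ty": 0, "tz": -0.11, "wx": 0, "wy": 0, "wz": 0},
    {"jaw": 0.4, "tx": 0, "ty": 0, "tz": 0, "wx": 0, "wy": 0, "wz": 0},
    {"jaw": 0.85, "tx": 0, "ty": 0, "tz": 0, "wx": 0, "wy": 0, "wz": 0},
    {"jaw": 0.85, "tx": 0, "ty": 0, "tz": 0, "wx": 0, "wy": 0, "wz": 0},
    {"jaw": 0.85, "tx": 0, "ty": 0, "tz": 0, "wx": 0, "wy": 0, "wz": 0}
  ],
  "grip_force": 25
}}

```text
time: 11.4
ee_pos: [0.608, -0.0363, 0.012]
orientation: [180.0, -0.2, 12.3]
wrist_force: [-0.1, -0.1, 4.3]
width: 0.0238
finger_force: 25.5
```

>>> {"method": "move_arm", "body": {
  "plan": [
    {"jaw": 0.85, "tx": 0, "ty": 0, "tz": 0, "wx": 0, "wy": 0, "wz": 0},
    {"jaw": 0.85, "tx": 0, "ty": 0, "tz": 0, "wx": 0, "wy": 0, "wz": 0},
    {"jaw": 0.85, "tx": 0, "ty": 0, "tz": 0, "wx": 0, "wy": 0, "wz": 0},
    {"jaw": 0.85, "tx": 0, "ty": 0, "tz": 0.1, "wx": 0, "wy": 0, "wz": 0},
    {"jaw": 0.85, "tx": 0, "ty": 0, "tz": 0.15, "wx": 0, "wy": 0, "wz": 0},
    {"jaw": 0.85, "tx": 0, "ty": 0, "tz": 0.15, "wx": 0, "wy": 0, "wz": 0},
    {"jaw": 0.85, "tx": 0, "ty": 0, "tz": 0, "wx": 0, "wy": 0, "wz": 0},
    {"jaw": 0.85, "tx": 0, "ty": 0, "tz": 0, "wx": 0, "wy": 0, "wz": 0}
  ]
}}

```text
time: 12.4
ee_pos: [0.6056, -0.0367, 0.0901]
orientation: [180.0, 0.1, 12.3]
wrist_force: [-0.7, -0.9, -0.8]
width: 0.024
finger_force: 25.1
```

>>> {"method": "move_arm", "body": {
  "plan": [
    {"jaw": 0.85, "tx": -0.057, "ty": 0.205, "tz": 0, "wx": 0, "wy": 0, "wz": 0},
    {"jaw": 0.85, "tx": -0.057, "ty": 0.205, "tz": 0, "wx": 0, "wy": 0, "wz": 0},
    {"jaw": 0.85, "tx": -0.057, "ty": 0.205, "tz": 0, "wx": 0, "wy": 0, "wz": 0},
    {"jaw": 0.85, "tx": -0.057, "ty": 0.205, "tz": 0, "wx": 0, "wy": 0, "wz": 0},
    {"jaw": 0.85, "tx": -0.057, "ty": 0.205, "tz": 0, "wx": 0, "wy": 0, "wz": 0},
    {"jaw": 0.85, "tx": -0.057, "ty": 0.205, "tz": 0, "wx": 0, "wy": 0, "wz": 0},
    {"jaw": 0.85, "tx": -0.057, "ty": 0.205, "tz": 0, "wx": 0, "wy": 0, "wz": 0},
    {"jaw": 0.85, "tx": -0.057, "ty": 0.205, "tz": 0, "wx": 0, "wy": 0, "wz": 0}
  ]
}}

```text
time: 13.4
ee_pos: [0.5134, 0.2918, 0.0885]
orientation: [179.9, 0.2, 12.3]
wrist_force: [0.5, -0.3, 0.1]
width: 0.0239
finger_force: 25.1
```

>>> {"method": "move_arm", "body": {
  "plan": [
    {"jaw": 0.85, "tx": 0, "ty": 0, "tz": -0.1, "wx": 0, "wy": 0, "wz": 0},
    {"jaw": 0.85, "tx": 0, "ty": 0, "tz": -0.1, "wx": 0, "wy": 0, "wz": 0},
    {"jaw": 0.85, "tx": 0, "ty": 0, "tz": -0.08, "wx": 0, "wy": 0, "wz": 0},
    {"jaw": 0.85, "tx": 0, "ty": 0, "tz": -0.03, "wx": 0, "wy": 0, "wz": 0},
    {"jaw": 0.85, "tx": 0, "ty": 0, "tz": -0.02, "wx": 0, "wy": 0, "wz": 0},
    {"jaw": 0.85, "tx": 0, "ty": 0, "tz": 0, "wx": 0, "wy": 0, "wz": 0},
    {"jaw": 0.85, "tx": 0, "ty": 0, "tz": 0, "wx": 0, "wy": 0, "wz": 0},
    {"jaw": 0.85, "tx": 0, "ty": 0, "tz": 0, "wx": 0, "wy": 0, "wz": 0}
  ]
}}

```text
time: 14.4
ee_pos: [0.5155, 0.2919, 0.0249]
orientation: [-180.0, -0.1, 12.3]
wrist_force: [-0.0, -0.4, 0.4]
width: 0.0236
finger_force: 25.1
```

>>> {"method": "move_arm", "body": {
  "plan": [
    {"jaw": 0.85, "tx": 0, "ty": 0, "tz": -0.01, "wx": 0, "wy": 0, "wz": 0},
    {"jaw": 0.85, "tx": 0, "ty": 0, "tz": -0.006, "wx": 0, "wy": 0, "wz": 0},
    {"jaw": 0.85, "tx": 0, "ty": 0, "tz": 0, "wx": 0, "wy": 0, "wz": 0},
    {"jaw": 0.62, "tx": 0, "ty": 0, "tz": 0, "wx": 0, "wy": 0, "wz": 0},
    {"jaw": 0.55, "tx": 0, "ty": 0, "tz": 0, "wx": 0, "wy": 0, "wz": 0},
    {"jaw": 0.55, "tx": 0, "ty": 0, "tz": 0.06, "wx": 0, "wy": 0, "wz": 0},
    {"jaw": 0.55, "tx": 0, "ty": 0, "tz": 0.2, "wx": 0, "wy": 0, "wz": 0},
    {"jaw": 0.3, "tx": 0, "ty": 0, "tz": 0.25, "wx": 0, "wy": 0, "wz": 0}
  ]
}}

```text
time: 15.4
ee_pos: [0.5143, 0.291, 0.1237]
orientation: [180.0, 0.1, 12.3]
wrist_force: [1.4, -0.6, 0.7]
width: 0.0554
finger_force: 0.0
```

Run:
```python
from h import *
s=bot.state(); d=bot.snapshot("wrist"); T=wpose(s); print(s["ee_pos"],s["orientation"],s["width"])
cv2.imwrite("pics/w5.png",d["pixels"][:330,:,::-1]); np.savez("w5.npz",T=T,**d)
print("cell+ px",wproj(d,T,[.515,.291,.037]))
```

```text
[0.51429216 0.29099346 0.12374109] [1.79973379e+02 1.26436002e-01 1.23190959e+01] 0.05539493919906255
cell+ px [318.31617963 237.39686901]
```

View pics/w5.png

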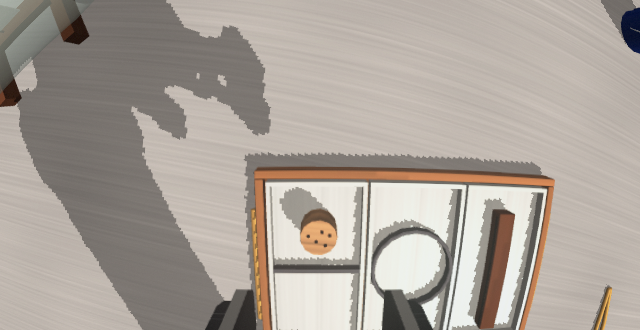

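The cork stands in the upper cell at (318,235), where expected. Now the second small cork, near (0.442, -0.349).

>>> {"method": "move_arm", "body": {
  "plan": [
    {"jaw": 0.3, "tx": -0.026, "ty": -0.22, "tz": 0.05, "wx": 0, "wy": 0, "wz": 0},
    {"jaw": 0.3, "tx": -0.026, "ty": -0.23, "tz": 0.05, "wx": 0, "wy": 0, "wz": 0},
    {"jaw": 0.3, "tx": -0.026, "ty": -0.23, "tz": 0.05, "wx": 0, "wy": 0, "wz": 0},
    {"jaw": 0.3, "tx": -0.026, "ty": -0.23, "tz": 0.05, "wx": 0, "wy": 0, "wz": 0},
    {"jaw": 0.3, "tx": -0.026, "ty": -0.23, "tz": 0, "wx": 0, "wy": 0, "wz": 0},
    {"jaw": 0.3, "tx": -0.026, "ty": -0.23, "tz": 0, "wx": 0, "wy": 0, "wz": 0},
    {"jaw": 0.3, "tx": -0.026, "ty": -0.23, "tz": 0, "wx": 0, "wy": 0, "wz": 0},
    {"jaw": 0.3, "tx": -0.026, "ty": -0.23, "tz": 0, "wx": 0, "wy": 0, "wz": 0}
  ]
}}

```text
time: 16.45
ee_pos: [0.4736, -0.0758, 0.164]
orientation: [179.9, -0.1, 12.3]
wrist_force: [0.3, -0.3, -1.0]
width: 0.0598
finger_force: 0.0
```

>>> {"method": "move_arm", "body": {
  "plan": [
    {"jaw": 0.3, "tx": -0.026, "ty": -0.23, "tz": 0, "wx": 0, "wy": 0, "wz": 0},
    {"jaw": 0.3, "tx": -0.026, "ty": -0.23, "tz": 0, "wx": 0, "wy": 0, "wz": 0},
    {"jaw": 0.3, "tx": -0.026, "ty": -0.23, "tz": 0, "wx": 0, "wy": 0, "wz": 0},
    {"jaw": 0.3, "tx": -0.026, "ty": -0.23, "tz": 0, "wx": 0, "wy": 0, "wz": 0},
    {"jaw": 0.3, "tx": -0.026, "ty": -0.23, "tz": 0, "wx": 0, "wy": 0, "wz": 0},
    {"jaw": 0.3, "tx": -0.026, "ty": -0.22, "tz": -0.08, "wx": 0, "wy": 0, "wz": 0},
    {"jaw": 0.3, "tx": 0, "ty": 0, "tz": -0.09, "wx": 0, "wy": 0, "wz": 0},
    {"jaw": 0.3, "tx": 0, "ty": 0, "tz": 0, "wx": 0, "wy": 0, "wz": 0}
  ]
}}

```text
time: 17.45
ee_pos: [0.4412, -0.3468, 0.1276]
orientation: [-179.8, 0.1, 12.3]
wrist_force: [0.3, 0.0, -0.4]
width: 0.0599
finger_force: 0.0
```

```bash
python3 -c "
from h import *
look_cork('w6')
im=cv2.imread('pics/w6.png'); cv2.imwrite('pics/w6c.png',im[120:400,:])"
```

```text
tcp [ 0.44124136 -0.34683048  0.12759647] 12.323610386732762 expect px [318.71314876 232.22703889] box (306, 209, 35, 43)
cam [ 0.51973769 -0.33073981  0.26955925]
centre@top [ 443.2 -348.8] r 15.5 rect (array([ 443.2, -349.4]), array([30.2, 23.4]), 12.4)
```

View pics/w6c.png

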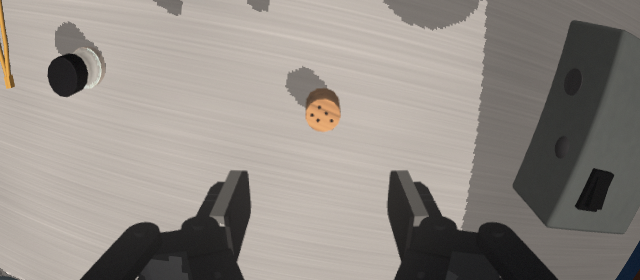

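The cork top is at (323,233), 4 px right of the tool centre, about 2.7 mm. I'll correct in y and grasp.

>>> {"method": "move_arm", "body": {
  "plan": [
    {"jaw": 0.4, "tx": 0, "ty": -0.013, "tz": -0.16, "wx": 0, "wy": 0, "wz": 0},
    {"jaw": 0.4, "tx": 0, "ty": 0, "tz": -0.16, "wx": 0, "wy": 0, "wz": 0},
    {"jaw": 0.4, "tx": 0, "ty": 0, "tz": -0.16, "wx": 0, "wy": 0, "wz": 0},
    {"jaw": 0.4, "tx": 0, "ty": 0, "tz": -0.105, "wx": 0, "wy": 0, "wz": 0},
    {"jaw": 0.4, "tx": 0, "ty": 0, "tz": 0, "wx": 0, "wy": 0, "wz": 0},
    {"jaw": 0.85, "tx": 0, "ty": 0, "tz": 0, "wx": 0, "wy": 0, "wz": 0},
    {"jaw": 0.85, "tx": 0, "ty": 0, "tz": 0, "wx": 0, "wy": 0, "wz": 0},
    {"jaw": 0.85, "tx": 0, "ty": 0, "tz": 0, "wx": 0, "wy": 0, "wz": 0}
  ],
  "grip_force": 25
}}

```text
time: 18.5
ee_pos: [0.4441, -0.3515, 0.0139]
orientation: [179.9, -0.2, 12.3]
wrist_force: [-0.6, 1.9, 5.8]
width: 0.0237
finger_force: 25.7
```

>>> {"method": "move_arm", "body": {
  "plan": [
    {"jaw": 0.85, "tx": 0, "ty": 0, "tz": 0, "wx": 0, "wy": 0, "wz": 0},
    {"jaw": 0.85, "tx": 0, "ty": 0, "tz": 0, "wx": 0, "wy": 0, "wz": 0},
    {"jaw": 0.85, "tx": 0, "ty": 0, "tz": 0, "wx": 0, "wy": 0, "wz": 0},
    {"jaw": 0.85, "tx": 0, "ty": 0, "tz": 0.1, "wx": 0, "wy": 0, "wz": 0},
    {"jaw": 0.85, "tx": 0, "ty": 0, "tz": 0.2, "wx": 0, "wy": 0, "wz": 0},
    {"jaw": 0.85, "tx": 0, "ty": 0, "tz": 0.2, "wx": 0, "wy": 0, "wz": 0},
    {"jaw": 0.85, "tx": 0, "ty": 0, "tz": 0.1, "wx": 0, "wy": 0, "wz": 0},
    {"jaw": 0.85, "tx": 0, "ty": 0, "tz": 0, "wx": 0, "wy": 0, "wz": 0}
  ]
}}

```text
time: 19.5
ee_pos: [0.4436, -0.3525, 0.1352]
orientation: [179.7, -0.2, 12.3]
wrist_force: [-0.1, 0.5, 0.5]
width: 0.0241
finger_force: 25.1
```

>>> {"method": "move_arm", "body": {
  "plan": [
    {"jaw": 0.85, "tx": 0.003, "ty": 0.22, "tz": 0, "wx": 0, "wy": 0, "wz": 0},
    {"jaw": 0.85, "tx": 0.003, "ty": 0.225, "tz": 0, "wx": 0, "wy": 0, "wz": 0},
    {"jaw": 0.85, "tx": 0.003, "ty": 0.225, "tz": 0, "wx": 0, "wy": 0, "wz": 0},
    {"jaw": 0.85, "tx": 0.003, "ty": 0.225, "tz": 0, "wx": 0, "wy": 0, "wz": 0},
    {"jaw": 0.85, "tx": 0.003, "ty": 0.225, "tz": 0, "wx": 0, "wy": 0, "wz": 0},
    {"jaw": 0.85, "tx": 0.003, "ty": 0.225, "tz": 0, "wx": 0, "wy": 0, "wz": 0},
    {"jaw": 0.85, "tx": 0.003, "ty": 0.225, "tz": 0, "wx": 0, "wy": 0, "wz": 0},
    {"jaw": 0.85, "tx": 0.003, "ty": 0.225, "tz": 0, "wx": 0, "wy": 0, "wz": 0}
  ]
}}

```text
time: 20.5
ee_pos: [0.4458, 0.009, 0.1311]
orientation: [-180.0, 0.1, 12.3]
wrist_force: [1.3, -0.1, 1.2]
width: 0.0238
finger_force: 25.1
```

>>> {"method": "move_arm", "body": {
  "plan": [
    {"jaw": 0.85, "tx": 0.004, "ty": 0.225, "tz": 0, "wx": 0, "wy": 0, "wz": 0},
    {"jaw": 0.85, "tx": 0.004, "ty": 0.225, "tz": 0, "wx": 0, "wy": 0, "wz": 0},
    {"jaw": 0.85, "tx": 0.004, "ty": 0.225, "tz": 0, "wx": 0, "wy": 0, "wz": 0},
    {"jaw": 0.85, "tx": 0.004, "ty": 0.225, "tz": 0, "wx": 0, "wy": 0, "wz": 0},
    {"jaw": 0.85, "tx": 0.004, "ty": 0.225, "tz": 0, "wx": 0, "wy": 0, "wz": 0},
    {"jaw": 0.85, "tx": 0.004, "ty": 0.225, "tz": 0, "wx": 0, "wy": 0, "wz": 0},
    {"jaw": 0.85, "tx": 0, "ty": 0, "tz": 0, "wx": 0, "wy": 0, "wz": 0},
    {"jaw": 0.85, "tx": 0, "ty": 0, "tz": 0, "wx": 0, "wy": 0, "wz": 0}
  ]
}}

```text
time: 21.5
ee_pos: [0.4511, 0.2768, 0.1309]
orientation: [179.9, 0.1, 12.3]
wrist_force: [-0.2, -0.4, 0.3]
width: 0.0236
finger_force: 25.1
```

>>> {"method": "move_arm", "body": {
  "plan": [
    {"jaw": 0.85, "tx": 0.01, "ty": 0, "tz": -0.15, "wx": 0, "wy": 0, "wz": 0},
    {"jaw": 0.85, "tx": 0, "ty": 0, "tz": -0.15, "wx": 0, "wy": 0, "wz": 0},
    {"jaw": 0.85, "tx": 0, "ty": 0, "tz": -0.15, "wx": 0, "wy": 0, "wz": 0},
    {"jaw": 0.85, "tx": 0, "ty": 0, "tz": -0.06, "wx": 0, "wy": 0, "wz": 0},
    {"jaw": 0.85, "tx": 0, "ty": 0, "tz": 0, "wx": 0, "wy": 0, "wz": 0},
    {"jaw": 0.85, "tx": 0, "ty": 0, "tz": 0, "wx": 0, "wy": 0, "wz": 0},
    {"jaw": 0.85, "tx": 0, "ty": 0, "tz": 0, "wx": 0, "wy": 0, "wz": 0},
    {"jaw": 0.85, "tx": 0, "ty": 0, "tz": 0, "wx": 0, "wy": 0, "wz": 0}
  ]
}}

```text
time: 22.5
ee_pos: [0.4545, 0.2783, 0.0309]
orientation: [-180.0, -0.1, 12.3]
wrist_force: [0.1, 0.2, 0.1]
width: 0.0234
finger_force: 25.1
```

>>> {"method": "move_arm", "body": {
  "plan": [
    {"jaw": 0.85, "tx": 0, "ty": 0, "tz": -0.02, "wx": 0, "wy": 0, "wz": 0},
    {"jaw": 0.85, "tx": 0, "ty": 0, "tz": -0.012, "wx": 0, "wy": 0, "wz": 0},
    {"jaw": 0.85, "tx": 0, "ty": 0, "tz": -0.01, "wx": 0, "wy": 0, "wz": 0},
    {"jaw": 0.85, "tx": 0, "ty": 0, "tz": 0, "wx": 0, "wy": 0, "wz": 0},
    {"jaw": 0.85, "tx": 0, "ty": 0, "tz": 0, "wx": 0, "wy": 0, "wz": 0},
    {"jaw": 0.85, "tx": 0, "ty": 0, "tz": 0, "wx": 0, "wy": 0, "wz": 0},
    {"jaw": 0.85, "tx": 0, "ty": 0, "tz": 0, "wx": 0, "wy": 0, "wz": 0},
    {"jaw": 0.85, "tx": 0, "ty": 0, "tz": 0, "wx": 0, "wy": 0, "wz": 0}
  ]
}}

```text
time: 23.5
ee_pos: [0.4538, 0.2779, 0.0229]
orientation: [179.9, 0.0, 12.3]
wrist_force: [-4.3, -2.6, 10.8]
width: 0.0239
finger_force: 26.2
```

Contact felt at 10.8 N, so the cork is on the floor. Releasing.

>>> {"method": "move_arm", "body": {
  "plan": [
    {"jaw": 0.85, "tx": 0, "ty": 0, "tz": 0.004, "wx": 0, "wy": 0, "wz": 0},
    {"jaw": 0.62, "tx": 0, "ty": 0, "tz": 0, "wx": 0, "wy": 0, "wz": 0},
    {"jaw": 0.55, "tx": 0, "ty": 0, "tz": 0, "wx": 0, "wy": 0, "wz": 0},
    {"jaw": 0.55, "tx": 0, "ty": 0, "tz": 0, "wx": 0, "wy": 0, "wz": 0},
    {"jaw": 0.55, "tx": 0, "ty": 0, "tz": 0.06, "wx": 0, "wy": 0, "wz": 0},
    {"jaw": 0.55, "tx": 0, "ty": 0, "tz": 0.2, "wx": 0, "wy": 0, "wz": 0},
    {"jaw": 0.3, "tx": 0, "ty": 0, "tz": 0.25, "wx": 0, "wy": 0, "wz": 0},
    {"jaw": 0.3, "tx": 0, "ty": 0, "tz": 0.25, "wx": 0, "wy": 0, "wz": 0}
  ]
}}

```text
time: 24.5
ee_pos: [0.4537, 0.278, 0.1765]
orientation: [-180.0, -0.0, 12.3]
wrist_force: [0.6, 0.6, 0.0]
width: 0.0598
finger_force: 0.0
```

Run:
```python
from h import *
s=bot.state(); d=bot.snapshot("wrist"); T=wpose(s); print(s["ee_pos"],s["orientation"],s["width"])
im=d["pixels"]; cv2.imwrite("pics/w7.png",im[60:400,:,::-1]); np.savez("w7.npz",T=T,**d)
print("cells px",wproj(d,T,[.515,.291,.037]),wproj(d,T,[.453,.277,.037]),"ring px",wproj(d,T,[.498,.215,.018]))
```

```text
[0.4536913  0.27798954 0.17654367] [-1.79986944e+02 -1.81753789e-02  1.23331727e+01] 0.05984610992658661
cells px [318.7760489  136.60835979] [319.36729949 217.71785805] ring px [403.74963058 176.19095981]
```

View pics/w7.png

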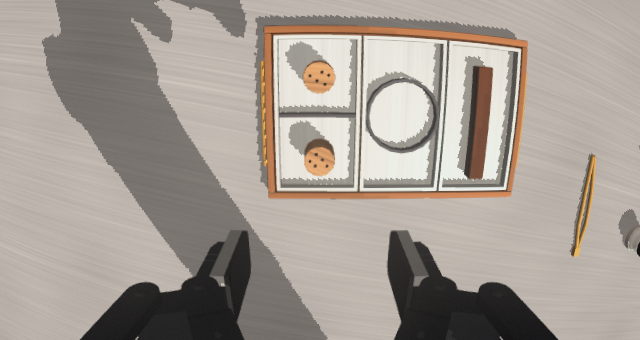

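Both corks stand mid-cell at (320,137) and (320,217) in full-image pixels, and the strip is still in place. Step 1 is done. On to the lighthouse, near (0.605, -0.254).

>>> {"method": "move_arm", "body": {
  "plan": [
    {"jaw": 0.3, "tx": 0.063, "ty": -0.22, "tz": 0, "wx": 0, "wy": 0, "wz": 0},
    {"jaw": 0.3, "tx": 0.063, "ty": -0.222, "tz": 0, "wx": 0, "wy": 0, "wz": 0},
    {"jaw": 0.3, "tx": 0.063, "ty": -0.222, "tz": 0, "wx": 0, "wy": 0, "wz": 0},
    {"jaw": 0.3, "tx": 0.063, "ty": -0.222, "tz": 0, "wx": 0, "wy": 0, "wz": 0},
    {"jaw": 0.3, "tx": 0.063, "ty": -0.222, "tz": 0, "wx": 0, "wy": 0, "wz": 0},
    {"jaw": 0.3, "tx": 0.063, "ty": -0.222, "tz": 0, "wx": 0, "wy": 0, "wz": 0},
    {"jaw": 0.3, "tx": 0.063, "ty": -0.222, "tz": 0, "wx": 0, "wy": 0, "wz": 0},
    {"jaw": 0.3, "tx": 0.063, "ty": -0.222, "tz": 0, "wx": 0, "wy": 0, "wz": 0}
  ]
}}

```text
time: 25.55
ee_pos: [0.5552, -0.0781, 0.1752]
orientation: [180.0, -0.1, 12.3]
wrist_force: [-1.1, 1.1, -0.7]
width: 0.0596
finger_force: 0.0
```

>>> {"method": "move_arm", "body": {
  "plan": [
    {"jaw": 0.3, "tx": 0.063, "ty": -0.222, "tz": 0, "wx": 0, "wy": 0, "wz": 0},
    {"jaw": 0.3, "tx": 0.063, "ty": -0.222, "tz": 0, "wx": 0, "wy": 0, "wz": 0},
    {"jaw": 0.3, "tx": 0.063, "ty": -0.222, "tz": 0, "wx": 0, "wy": 0, "wz": 0},
    {"jaw": 0.3, "tx": 0.063, "ty": -0.222, "tz": 0, "wx": 0, "wy": 0, "wz": 0},
    {"jaw": 0.3, "tx": 0, "ty": 0, "tz": 0, "wx": 0, "wy": 0, "wz": 0},
    {"jaw": 0.3, "tx": 0, "ty": 0, "tz": 0, "wx": 0, "wy": 0, "wz": 0},
    {"jaw": 0.3, "tx": 0, "ty": 0, "tz": 0, "wx": 0, "wy": 0, "wz": 0},
    {"jaw": 0.3, "tx": 0, "ty": 0, "tz": 0, "wx": 0, "wy": 0, "wz": 0}
  ]
}}

```text
time: 26.55
ee_pos: [0.6053, -0.2525, 0.1747]
orientation: [-180.0, -0.0, 12.5]
wrist_force: [0.5, 0.4, -0.2]
width: 0.0597
finger_force: 0.0
```

Run:
```python
from h import *
s=bot.state(); d=bot.snapshot("wrist"); T=wpose(s); print(s["ee_pos"],s["orientation"],s["width"])
im=d["pixels"]; np.savez("w8.npz",T=T,**d)
for h in (.007,.058,.077): print(h,wproj(d,T,[*s["ee_pos"][:2],h]))
cv2.imwrite("pics/w8.png",cv2.resize(im[130:330,170:470,::-1],None,fx=2.5,fy=2.5,interpolation=cv2.INTER_CUBIC))
```

```text
[ 0.60529194 -0.25249506  0.17468644] [-1.79968764e+02 -1.27359520e-02  1.24672813e+01] 0.05972586675833914
0.007 [318.44681775 207.70616372]
0.058 [318.32456794 225.16992615]
0.077 [318.26711256 233.40300927]
```

View pics/w8.png

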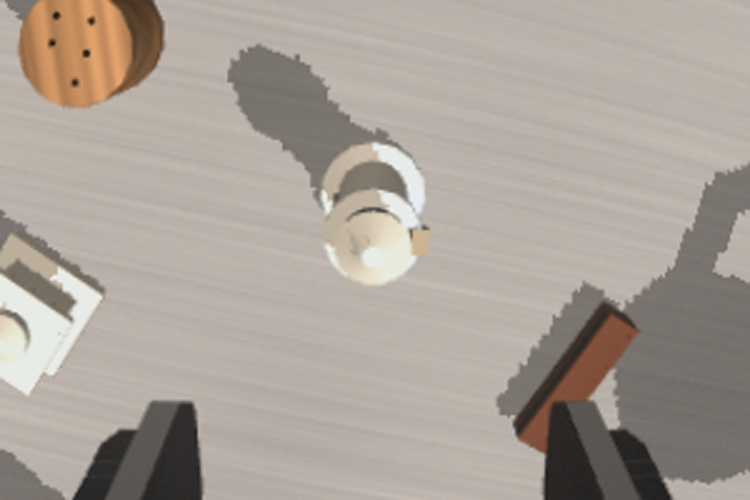

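Foot centre at (319.2,207.6) against an expected (318.4,207.7), and the roof tip agrees too, so the tool is over the lighthouse. I'll grip the straight tower.

>>> {"method": "move_arm", "body": {
  "plan": [
    {"jaw": 0.3, "tx": 0, "ty": -0.003, "tz": -0.16, "wx": 0, "wy": 0, "wz": 0},
    {"jaw": 0.3, "tx": 0, "ty": 0, "tz": -0.16, "wx": 0, "wy": 0, "wz": 0},
    {"jaw": 0.3, "tx": 0, "ty": 0, "tz": -0.16, "wx": 0, "wy": 0, "wz": 0},
    {"jaw": 0.3, "tx": 0, "ty": 0, "tz": -0.16, "wx": 0, "wy": 0, "wz": 0},
    {"jaw": 0.3, "tx": 0, "ty": 0, "tz": -0.1, "wx": 0, "wy": 0, "wz": 0},
    {"jaw": 0.3, "tx": 0, "ty": 0, "tz": -0.04, "wx": 0, "wy": 0, "wz": 0},
    {"jaw": 0.3, "tx": 0, "ty": 0, "tz": 0, "wx": 0, "wy": 0, "wz": 0},
    {"jaw": 0.3, "tx": 0, "ty": 0, "tz": 0, "wx": 0, "wy": 0, "wz": 0}
  ],
  "grip_force": 30
}}

```text
time: 27.6
ee_pos: [0.6064, -0.2555, 0.02]
orientation: [179.9, -0.1, 12.3]
wrist_force: [-0.7, 0.6, -0.7]
width: 0.0599
finger_force: 0.0
```

>>> {"method": "move_arm", "body": {
  "plan": [
    {"jaw": 0.85, "tx": 0, "ty": 0, "tz": 0, "wx": 0, "wy": 0, "wz": 0},
    {"jaw": 0.85, "tx": 0, "ty": 0, "tz": 0, "wx": 0, "wy": 0, "wz": 0},
    {"jaw": 0.85, "tx": 0, "ty": 0, "tz": 0, "wx": 0, "wy": 0, "wz": 0},
    {"jaw": 0.85, "tx": 0, "ty": 0, "tz": 0, "wx": 0, "wy": 0, "wz": 0},
    {"jaw": 0.85, "tx": 0, "ty": 0, "tz": 0, "wx": 0, "wy": 0, "wz": 0},
    {"jaw": 0.85, "tx": 0, "ty": 0, "tz": 0, "wx": 0, "wy": 0, "wz": 0},
    {"jaw": 0.85, "tx": 0, "ty": 0, "tz": 0, "wx": 0, "wy": 0, "wz": 0},
    {"jaw": 0.85, "tx": 0, "ty": 0, "tz": 0, "wx": 0, "wy": 0, "wz": 0}
  ]
}}

```text
time: 28.6
ee_pos: [0.6058, -0.255, 0.0193]
orientation: [180.0, -0.1, 12.3]
wrist_force: [-0.8, 1.2, 5.2]
width: 0.0267
finger_force: 28.9
```

Opening 26.7 mm is wider than a 24 mm tower should read, since the corks read about 1.6 mm under. The pads are probably catching the gallery, so I'll reopen, go 8 mm lower and close again.

>>> {"method": "move_arm", "body": {
  "plan": [
    {"jaw": 0.4, "tx": 0, "ty": 0, "tz": 0, "wx": 0, "wy": 0, "wz": 0},
    {"jaw": 0.4, "tx": 0, "ty": 0, "tz": 0, "wx": 0, "wy": 0, "wz": 0},
    {"jaw": 0.4, "tx": 0, "ty": 0, "tz": -0.02, "wx": 0, "wy": 0, "wz": 0},
    {"jaw": 0.4, "tx": 0, "ty": 0, "tz": -0.02, "wx": 0, "wy": 0, "wz": 0},
    {"jaw": 0.85, "tx": 0, "ty": 0, "tz": 0, "wx": 0, "wy": 0, "wz": 0},
    {"jaw": 0.85, "tx": 0, "ty": 0, "tz": 0, "wx": 0, "wy": 0, "wz": 0},
    {"jaw": 0.85, "tx": 0, "ty": 0, "tz": 0, "wx": 0, "wy": 0, "wz": 0},
    {"jaw": 0.85, "tx": 0, "ty": 0, "tz": 0, "wx": 0, "wy": 0, "wz": 0}
  ]
}}

```text
time: 29.6
ee_pos: [0.605, -0.2551, 0.0105]
orientation: [180.0, 0.0, 12.3]
wrist_force: [0.0, -0.7, -0.3]
width: 0.024
finger_force: 29.3
```

Run:
```python
from h import *
s=bot.state(); d=bot.snapshot("wrist"); print(s["ee_pos"],s["orientation"],s["width"],s["finger_force"],s["wrist_force"])
cv2.imwrite("pics/w9.png",cv2.resize(d["pixels"][180:400,180:460,::-1],None,fx=2.5,fy=2.5,interpolation=cv2.INTER_CUBIC))
```

```text
[ 0.60504931 -0.25510841  0.01046244] [1.79998709e+02 1.74445172e-03 1.23054621e+01] 0.024037555372215687 29.336472584182047 [ 0.00365233 -0.74377086 -0.33966538]
```

View pics/w9.png

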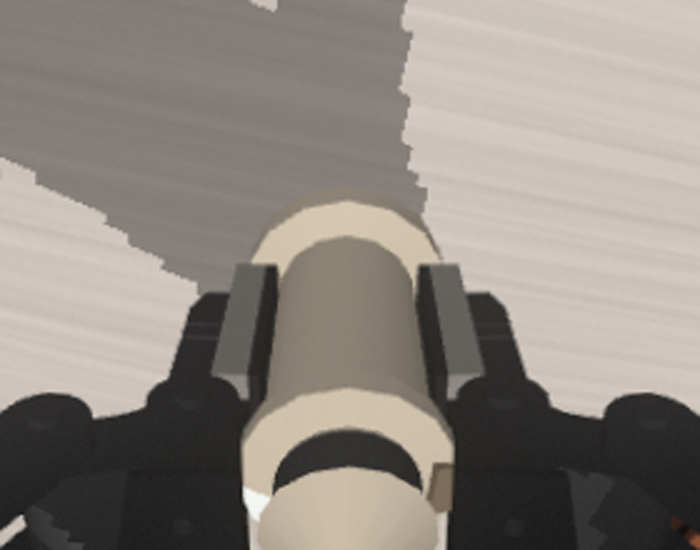

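The pads hold the straight tower evenly at 24.0 mm, below the gallery and with the tower upright. Lifting and carrying it to the ring.

>>> {"method": "move_arm", "body": {
  "plan": [
    {"jaw": 0.85, "tx": 0, "ty": 0, "tz": 0.08, "wx": 0, "wy": 0, "wz": 0},
    {"jaw": 0.85, "tx": 0, "ty": 0, "tz": 0.2, "wx": 0, "wy": 0, "wz": 0},
    {"jaw": 0.85, "tx": 0, "ty": 0, "tz": 0.22, "wx": 0, "wy": 0, "wz": 0},
    {"jaw": 0.85, "tx": -0.041, "ty": 0.1, "tz": 0, "wx": 0, "wy": 0, "wz": 0},
    {"jaw": 0.85, "tx": -0.041, "ty": 0.18, "tz": 0, "wx": 0, "wy": 0, "wz": 0},
    {"jaw": 0.85, "tx": -0.041, "ty": 0.2, "tz": 0, "wx": 0, "wy": 0, "wz": 0},
    {"jaw": 0.85, "tx": -0.041, "ty": 0.2, "tz": 0, "wx": 0, "wy": 0, "wz": 0},
    {"jaw": 0.85, "tx": -0.041, "ty": 0.2, "tz": 0, "wx": 0, "wy": 0, "wz": 0}
  ]
}}

```text
time: 30.65
ee_pos: [0.5644, -0.0778, 0.112]
orientation: [179.9, -0.1, 12.3]
wrist_force: [0.7, 0.4, -0.4]
width: 0.0238
finger_force: 29.4
```

>>> {"method": "move_arm", "body": {
  "plan": [
    {"jaw": 0.85, "tx": -0.047, "ty": 0.2, "tz": 0, "wx": 0, "wy": 0, "wz": 0},
    {"jaw": 0.85, "tx": -0.047, "ty": 0.2, "tz": 0, "wx": 0, "wy": 0, "wz": 0},
    {"jaw": 0.85, "tx": -0.047, "ty": 0.2, "tz": 0, "wx": 0, "wy": 0, "wz": 0},
    {"jaw": 0.85, "tx": -0.047, "ty": 0.2, "tz": 0, "wx": 0, "wy": 0, "wz": 0},
    {"jaw": 0.85, "tx": -0.047, "ty": 0.2, "tz": 0, "wx": 0, "wy": 0, "wz": 0},
    {"jaw": 0.85, "tx": -0.047, "ty": 0.2, "tz": 0, "wx": 0, "wy": 0, "wz": 0},
    {"jaw": 0.85, "tx": -0.047, "ty": 0.18, "tz": 0, "wx": 0, "wy": 0, "wz": 0},
    {"jaw": 0.85, "tx": 0, "ty": 0.09, "tz": 0, "wx": 0, "wy": 0, "wz": 0}
  ]
}}

```text
time: 31.65
ee_pos: [0.4977, 0.2179, 0.1118]
orientation: [-180.0, -0.1, 12.5]
wrist_force: [0.1, 0.9, -1.7]
width: 0.0238
finger_force: 29.5
```

>>> {"method": "move_arm", "body": {
  "plan": [
    {"jaw": 0.85, "tx": 0, "ty": 0, "tz": 0, "wx": 0, "wy": 0, "wz": 0},
    {"jaw": 0.85, "tx": 0, "ty": 0, "tz": 0, "wx": 0, "wy": 0, "wz": 0},
    {"jaw": 0.85, "tx": 0, "ty": 0, "tz": 0, "wx": 0, "wy": 0, "wz": 0},
    {"jaw": 0.85, "tx": 0, "ty": 0, "tz": 0, "wx": 0, "wy": 0, "wz": 0},
    {"jaw": 0.85, "tx": 0, "ty": 0, "tz": 0, "wx": 0, "wy": 0, "wz": 0},
    {"jaw": 0.85, "tx": 0, "ty": 0, "tz": 0, "wx": 0, "wy": 0, "wz": 0},
    {"jaw": 0.85, "tx": 0, "ty": 0, "tz": 0, "wx": 0, "wy": 0, "wz": 0},
    {"jaw": 0.85, "tx": 0, "ty": 0, "tz": 0, "wx": 0, "wy": 0, "wz": 0}
  ]
}}

```text
time: 32.65
ee_pos: [0.4983, 0.215, 0.1105]
orientation: [-180.0, -0.0, 12.3]
wrist_force: [-0.4, -0.6, -0.8]
width: 0.0236
finger_force: 29.5
```

>>> {"method": "move_arm", "body": {
  "plan": [
    {"jaw": 0.85, "tx": 0, "ty": 0, "tz": -0.1, "wx": 0, "wy": 0, "wz": 0},
    {"jaw": 0.85, "tx": 0, "ty": 0, "tz": -0.12, "wx": 0, "wy": 0, "wz": 0},
    {"jaw": 0.85, "tx": 0, "ty": 0, "tz": -0.12, "wx": 0, "wy": 0, "wz": 0},
    {"jaw": 0.85, "tx": 0, "ty": 0, "tz": -0.06, "wx": 0, "wy": 0, "wz": 0},
    {"jaw": 0.85, "tx": 0, "ty": 0, "tz": -0.03, "wx": 0, "wy": 0, "wz": 0},
    {"jaw": 0.85, "tx": 0, "ty": 0, "tz": 0, "wx": 0, "wy": 0, "wz": 0},
    {"jaw": 0.85, "tx": 0, "ty": 0, "tz": 0, "wx": 0, "wy": 0, "wz": 0},
    {"jaw": 0.85, "tx": 0, "ty": 0, "tz": 0, "wx": 0, "wy": 0, "wz": 0}
  ]
}}

```text
time: 33.65
ee_pos: [0.499, 0.2152, 0.0253]
orientation: [-180.0, -0.1, 12.3]
wrist_force: [-0.5, 0.1, -1.0]
width: 0.0235
finger_force: 29.5
```

>>> {"method": "move_arm", "body": {
  "plan": [
    {"jaw": 0.85, "tx": 0, "ty": 0, "tz": -0.01, "wx": 0, "wy": 0, "wz": 0},
    {"jaw": 0.85, "tx": 0, "ty": 0, "tz": -0.01, "wx": 0, "wy": 0, "wz": 0},
    {"jaw": 0.85, "tx": 0, "ty": 0, "tz": -0.005, "wx": 0, "wy": 0, "wz": 0},
    {"jaw": 0.85, "tx": 0, "ty": 0, "tz": 0, "wx": 0, "wy": 0, "wz": 0},
    {"jaw": 0.85, "tx": 0, "ty": 0, "tz": 0, "wx": 0, "wy": 0, "wz": 0},
    {"jaw": 0.85, "tx": 0, "ty": 0, "tz": 0, "wx": 0, "wy": 0, "wz": 0},
    {"jaw": 0.85, "tx": 0, "ty": 0, "tz": 0, "wx": 0, "wy": 0, "wz": 0},
    {"jaw": 0.85, "tx": 0, "ty": 0, "tz": 0, "wx": 0, "wy": 0, "wz": 0}
  ]
}}

```text
time: 34.65
ee_pos: [0.4983, 0.215, 0.0195]
orientation: [-180.0, -0.0, 12.3]
wrist_force: [-0.1, 0.7, -1.4]
width: 0.0238
finger_force: 29.5
```

>>> {"method": "move_arm", "body": {
  "plan": [
    {"jaw": 0.85, "tx": 0, "ty": 0, "tz": -0.005, "wx": 0, "wy": 0, "wz": 0},
    {"jaw": 0.85, "tx": 0, "ty": 0, "tz": 0, "wx": 0, "wy": 0, "wz": 0},
    {"jaw": 0.85, "tx": 0, "ty": 0, "tz": -0.002, "wx": 0, "wy": 0, "wz": 0},
    {"jaw": 0.85, "tx": 0, "ty": 0, "tz": 0, "wx": 0, "wy": 0, "wz": 0},
    {"jaw": 0.85, "tx": 0, "ty": 0, "tz": 0, "wx": 0, "wy": 0, "wz": 0},
    {"jaw": 0.85, "tx": 0, "ty": 0, "tz": 0, "wx": 0, "wy": 0, "wz": 0},
    {"jaw": 0.85, "tx": 0, "ty": 0, "tz": 0, "wx": 0, "wy": 0, "wz": 0},
    {"jaw": 0.85, "tx": 0, "ty": 0, "tz": 0, "wx": 0, "wy": 0, "wz": 0}
  ]
}}

```text
time: 35.65
ee_pos: [0.4985, 0.2151, 0.0186]
orientation: [180.0, -0.0, 12.3]
wrist_force: [-0.6, -0.6, 4.6]
width: 0.0239
finger_force: 29.1
```

Contact at 4.6 N: the lighthouse stands. Releasing and lifting straight up.

>>> {"method": "move_arm", "body": {
  "plan": [
    {"jaw": 0.5, "tx": 0, "ty": 0, "tz": 0, "wx": 0, "wy": 0, "wz": 0},
    {"jaw": 0.5, "tx": 0, "ty": 0, "tz": 0, "wx": 0, "wy": 0, "wz": 0},
    {"jaw": 0.5, "tx": 0, "ty": 0, "tz": 0, "wx": 0, "wy": 0, "wz": 0},
    {"jaw": 0.4, "tx": 0, "ty": 0, "tz": 0, "wx": 0, "wy": 0, "wz": 0},
    {"jaw": 0.4, "tx": 0, "ty": 0, "tz": 0.1, "wx": 0, "wy": 0, "wz": 0},
    {"jaw": 0.4, "tx": 0, "ty": 0, "tz": 0.2, "wx": 0, "wy": 0, "wz": 0},
    {"jaw": 0.4, "tx": 0, "ty": 0, "tz": 0.2, "wx": 0, "wy": 0, "wz": 0},
    {"jaw": 0.4, "tx": 0, "ty": 0, "tz": 0.2, "wx": 0, "wy": 0, "wz": 0}
  ]
}}

```text
time: 36.65
ee_pos: [0.4984, 0.2152, 0.1608]
orientation: [-180.0, -0.1, 12.3]
wrist_force: [0.3, -1.2, -0.1]
width: 0.0511
finger_force: 0.0
```

>>> {"method": "move_arm", "body": {
  "plan": [
    {"jaw": 0.4, "tx": 0, "ty": 0, "tz": 0.2, "wx": 0, "wy": 0, "wz": 0},
    {"jaw": 0.4, "tx": -0.1, "ty": 0, "tz": 0.1, "wx": 0, "wy": 0, "wz": 0},
    {"jaw": 0.4, "tx": -0.1, "ty": 0, "tz": 0, "wx": 0, "wy": 0, "wz": 0},
    {"jaw": 0.4, "tx": 0, "ty": 0, "tz": 0, "wx": 0, "wy": 0, "wz": 0},
    {"jaw": 0.4, "tx": 0, "ty": 0, "tz": 0, "wx": 0, "wy": 0, "wz": 0},
    {"jaw": 0.4, "tx": 0, "ty": 0, "tz": 0, "wx": 0, "wy": 0, "wz": 0},
    {"jaw": 0.4, "tx": 0, "ty": 0, "tz": 0, "wx": 0, "wy": 0, "wz": 0},
    {"jaw": 0.4, "tx": 0, "ty": 0, "tz": 0, "wx": 0, "wy": 0, "wz": 0}
  ]
}}

```text
time: 37.65
ee_pos: [0.4585, 0.2149, 0.2178]
orientation: [-180.0, 0.0, 12.3]
wrist_force: [-0.0, -0.8, 0.7]
width: 0.0512
finger_force: 0.0
```

Run:
```python
from h import *
s=bot.state(); d=bot.snapshot("wrist"); T=wpose(s); print(s["ee_pos"],s["width"])
print("ring px at .016,.086:",wproj(d,T,[.498,.215,.016]),wproj(d,T,[.498,.215,.086]))
cv2.imwrite("pics/w10.png",d["pixels"][:,:,::-1])
```

```text
[0.45846687 0.21492921 0.21777547] 0.051192311345045025
ring px at .016,.086: [327.43735602 158.14058123] [329.53004787 169.34227507]
```

View pics/w10.png

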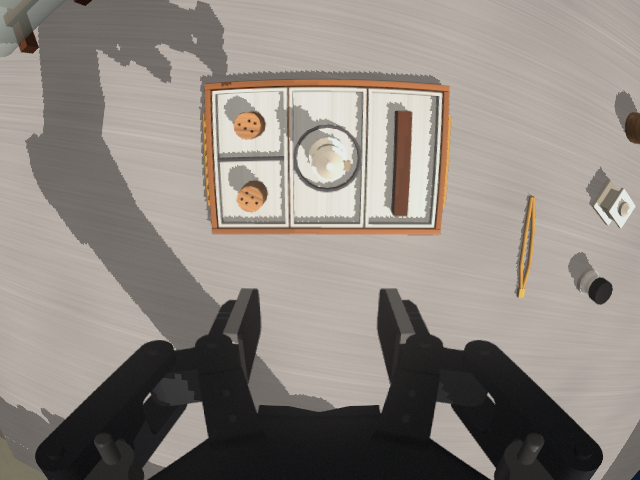

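The picture shows the lighthouse upright in the ring centre at (328,158), both corks mid-cell at (249,125) and (251,197), and the strip flat in the plain pan at (402,162). The gripper is clear of everything, so I'm handing in.

```bash
python3 -c "
from workcell import bot
print(bot.hand_in())"
```

```text
the job is handed in; nothing more can be done
None
```

The kit is packed and handed in (the hand-in gave no verdict): the keel strip lies in the plain pan, a small cork stands in each half of the divided pan, the lighthouse stands upright in the ring, and I did not touch the three look-alikes.

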